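Spread the heaped woods in the lidded catch box

ROBOT

A 6-joint arm with a two-finger parallel gripper is mounted at the origin on the work surface. World frame = base frame: x ahead of the robot, y to its left, z up, the work surface at z = 0. Lengths are in m, angles in degrees, forces in N, time in s.
With the tool pointing down it reaches from about 0.325 to 0.85 m from the base axis. Payload 15.5 kg.
Tool frame: the origin (TCP) lies midway between the tips of the shut fingers; the grasp point (between the pads) lies 19 mm behind it; z points along the fingers, y is the line along which they close (so a half turn about z gives the same grasp; the last joint's range is limited). The gripper opens to 91 mm and grips with 3 to 60 N. Pads are 32 mm wide; open, the fingers measure 118 mm over their backs; the gripper's body (76 mm by 178 mm) begins 60 mm behind the grasp point.
Start: joints at [59.903, 28.281, 77.091, -0, 74.628, -5.472], TCP at [0.26, 0.568, 0.214] pointing down, gripper open.
Joint ranges: [-166.48, 166.48], [-47.26, 123.95], [12.59, 153.08], [-70.14, 250.14], [6.76, 159.57], [-176.63, 176.63]. Speed limits (degrees/s): [108.29, 108.29, 147.25, 172.46, 172.46, 172.46].

INTERFACE

Orientations are given as a 3x3 rotation matrix whose columns are the frame's x, y, z axes.
In Python, from bench import ctrl gives the robot as it stands. The module is installed in compiled form; this text tells all that it offers. Calls block until the motion is done:
- ctrl.goto(position, orientation): joint-space move of the TCP to a pose.
- ctrl.move_l(position, vel=0.15, ori=None, contact_N=None): straight line of the TCP; ori=None keeps the orientation; vel is the mean speed in m/s. With contact_N (N) it stops when the force on the tool has changed by that much, and returns True; else False.
- ctrl.movej(angles): joint-space move.
- ctrl.command_gripper(opening): opening from 0.0 (shut) to 1.0 (fully open); the grip force is fixed at half the most; returns when the fingers have stopped.
- ctrl.sleep(seconds).
- ctrl.ik(position, orientation): joint angles nearest the present ones, or None.
- ctrl.read_camera(name): name is "scene" or "top" or "wrist"; returns the picture (384x512x3 uint8, blue, green, red); there is no depth.
- ctrl.camera_params(name): a dict with "fx", "fy", "cx", "cy" (pixels), "pose" (4x4, takes a point from camera to world coordinates); the wrist camera has in their place "T_tool_cam" (4x4, takes a point from camera to tool coordinates, whose origin is the TCP and whose axes are the flange's). Camera axes: x right, y up, looking along -z (the intrinsics and any distortion apply to the point x, -y, -z); pixel columns grow to the right and rows downward; lengths in m; the calibration is good to about 2 mm. A picture is of the moment at which its call begins: read the wrist's pose just before it. camera_params takes no time and is no camera call.
A pose or a line that the arm cannot do raises ctrl.MotionError and nothing moves.
- ctrl.sign_off(): hands the job in; it is judged then, once.
Readings, each from a call of its own:
- ctrl.current_t(): time.
- ctrl.current_q(): joint angles.
- ctrl.current_dq(): joint speeds.
- ctrl.current_effort(): joint torques, N m.
- ctrl.current_tool_pos(): TCP position.
- ctrl.current_eef_rot(): TCP orientation.
- ctrl.current_contact_force(): force on the tool from outside, world axes, zero at the start.
- ctrl.current_wrist_torque(): the same for the moment, N m.
- ctrl.current_grip_width(): opening from 0.0 (shut) to 1.0 (fully open).
- ctrl.current_grasp_force(): force on a finger pad.
Only numpy, scipy, OpenCV 4.12 (cv2) and the standard library are available. Lean on these libraries where they do the work, as an engineer would, in place of code of your own. Each camera call takes 0.05 s, during which the arm holds its last target. There are 200 camera calls.

TASK

The small test woods have heaped up in the lidded catch box: take the clear lid by its handle, tip its front up, draw its far edge out from under the brass keeper and lay it flat, right way up, on the middle of the rubber mat. Then spread the five woods evenly over the whole floor of the box, without dropping or flinging them: all lying flat in one layer, one out towards each corner and one between, with at least 20 mm clear between any two. Leave the other things on the shelf where they are.

Things in the scene. Friction and masses are not known exactly. Their poses are not given: they have to be found in the camera images.
- catch_box: dark open wooden catch box, fixed. Origin: on the work surface under the middle of its inner floor; x points to its far wall. Floor top 8 mm above the origin; inside 210 mm (x) by 280 mm (y) by 59 mm deep; wall tops 67 mm above the origin. Near and side walls 10 mm thick, far wall 30 mm, with a brass keeper strip along its top.
- box_floor (a point): centre of the box's inner floor, on its surface; axes as the box
- keeper (a point): middle of the lower front edge of the brass keeper, an overhang pointing to -x above the far wall's top, all along y: 116.5 mm beyond the box's origin, 12 mm above the wall top; the keeper is 5 mm thick above this. Closed, the lid's far edge lies 7 mm under it. Axes as the box.
- lid: loose lid, clear plastic panel 242 (x) x 300 (y) x 6 mm, about 0.26 kg (varies). Origin: centre of the panel's underside. Handle on top at the front (-x). Two runners below, 10 mm deep, y = +-132 mm, x = -102 to +78 mm, sit inside the walls (5 mm play in x, 4 in y). It comes off only by tipping the front up until they clear the near wall, then drawing it forward out of the keeper.
- lid_handle (a point): on the lid's handle bar (12 mm thick in lid x, 80 mm long in lid y, rising 34 mm above the panel's top), 19 mm above the panel's top, 90 mm in front of the lid's origin, the place to pinch; axes as the lid
- mat: thin black rubber mat beside the box, fixed, 260 mm (x) by 320 mm (y) by 4 mm. Origin: centre of its underside
- wood1: one of five like small test woods: a dark wooden bun, round, 62 mm across at mid-height, 26 mm thick, flat faces of 48 mm on top and bottom, about 0.1 kg. Origin: centre of its underside (z axis = its axis). At the start three lie on the box floor and two on top of them.
- wood2: one of five like small test woods: a dark wooden bun, round, 62 mm across at mid-height, 26 mm thick, flat faces of 48 mm on top and bottom, about 0.1 kg. Origin: centre of its underside (z axis = its axis). At the start three lie on the box floor and two on top of them.
- wood3: one of five like small test woods: a dark wooden bun, round, 62 mm across at mid-height, 26 mm thick, flat faces of 48 mm on top and bottom, about 0.1 kg. Origin: centre of its underside (z axis = its axis). At the start three lie on the box floor and two on top of them.
- wood4: one of five like small test woods: a dark wooden bun, round, 62 mm across at mid-height, 26 mm thick, flat faces of 48 mm on top and bottom, about 0.1 kg. Origin: centre of its underside (z axis = its axis). At the start three lie on the box floor and two on top of them.
- wood5: one of five like small test woods: a dark wooden bun, round, 62 mm across at mid-height, 26 mm thick, flat faces of 48 mm on top and bottom, about 0.1 kg. Origin: centre of its underside (z axis = its axis). At the start three lie on the box floor and two on top of them.
- bowl: bystander: green resin lawn bowl, 122 mm across, 103 mm high. Origin: centre of its underside
- stop_block: bystander: brass stop block, 50 x 90 x 45 mm. Origin: centre of its underside
- roller_gauge: bystander: steel roller gauge, 50 x 150 x 52 mm. Origin: centre of its underside
- level_box: bystander: grey electronic level, 60 x 150 x 60 mm. Origin: centre of its underside
- jack_a: bystander: white jack, a 63 mm ball. Origin: centre of its underside
- jack_b: bystander: white jack, a 63 mm ball. Origin: centre of its underside

How it is judged:
By the outcome, as a careful person would: the job done as asked, in the order asked, and still so for the second after the job is handed in, with the robot touching nothing.
It also fails if it takes over 72 s, if anything falls off the work surface, if the arm or the gripper's body presses on something with over 40 N, if the wrist force passes 120 N, or if a joint passes its speed limit or range.

## Working session

There is one attempt and no reset: what is moved stays moved. The work goes in short steps, each a Python script; the robot and the scene stay as the last script left them, time stands still between calls to the robot, and variables do not carry over. Pictures are saved under pics/ and viewed, at most 10 in all, crops included, and the job is handed in when it is done.

```bash
mkdir -p pics; ls; python3 - <<'E'
from bench import ctrl
import cv2,numpy as np
np.set_printoptions(precision=4,suppress=True)
for n in("scene","top"):
    im=ctrl.read_camera(n); cv2.imwrite(f"pics/{n}0.png",im)
for n in("scene","top","wrist"): print(n,ctrl.camera_params(n))
print(ctrl.current_t(),ctrl.current_eef_rot())
E
```

```text
pics
scene {'fx': 465.0189527429353, 'fy': 465.0189527429353, 'cx': 253.13906016335886, 'cy': 197.5395864387697, 'pose': array([[ 0.5598, -0.6719,  0.485 ,  1.3033],
       [ 0.8284,  0.4413, -0.3449, -0.5058],
       [ 0.0177,  0.5949,  0.8036,  1.2643],
       [ 0.    ,  0.    ,  0.    ,  1.    ]])}
top {'fx': 488.0750503447757, 'fy': 488.0750503447757, 'cx': 254.3506674158359, 'cy': 185.02476126878042, 'pose': array([[ 0.0217,  0.9834, -0.18  ,  0.2572],
       [-0.9996,  0.0242,  0.0114,  0.0299],
       [ 0.0156,  0.1797,  0.9836,  1.8417],
       [ 0.    ,  0.    ,  0.    ,  1.    ]])}
wrist {'fx': 279.1305896295156, 'fy': 279.1305896295156, 'cx': 254.32919283983986, 'cy': 190.13939156727116, 'T_tool_cam': array([[ 0.0004,  0.9564,  0.2921,  0.0828],
       [ 1.    , -0.0005,  0.0003,  0.0005],
       [ 0.0004,  0.2921, -0.9564, -0.1711],
       [ 0.    ,  0.    ,  0.    ,  1.    ]])}
0.1 [[-0.9091  0.4167 -0.0005]
 [ 0.4167  0.9091 -0.0009]
 [ 0.0001 -0.0011 -1.    ]]
```

View pics/top0.png

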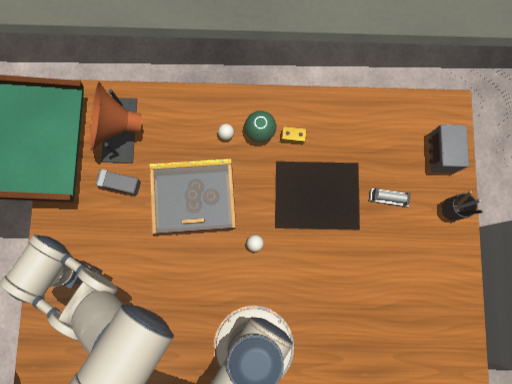

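View pics/scene0.png

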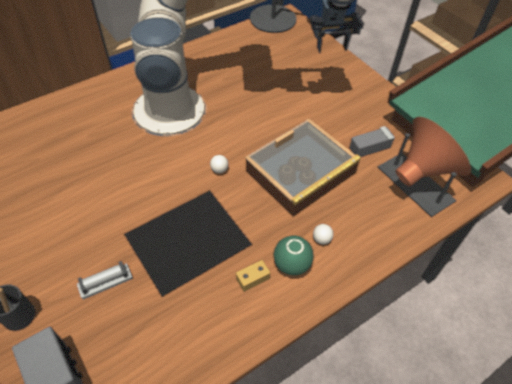

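The top view shows the box at about (193,197) with the keeper on its far side and the handle at (193,221). The mat is at (317,195), and a jack at (255,243) lies in front between them. In the scene view, the woods show as a heap under the lid at about (297,170).

```bash
cat > h.py <<'E'
from bench import ctrl
import cv2,numpy as np
np.set_printoptions(precision=4,suppress=True)
def cam(name):
    """intrinsics + camera-to-world pose, of now"""
    p=ctrl.camera_params(name)
    if name=="wrist":
        T=np.eye(4);T[:3,:3]=ctrl.current_eef_rot();T[:3,3]=ctrl.current_tool_pos()
        P=T@p["T_tool_cam"]
    else: P=np.array(p["pose"])
    return p,P
def shot(name,save=None):
    c=cam(name); im=ctrl.read_camera(name)
    if save: cv2.imwrite(f"pics/{save}.png",im)
    return im,c
def ray(c,uv,z):
    p,P=c; uv=np.atleast_2d(np.asarray(uv,float))
    d=np.c_[(uv[:,0]-p["cx"])/p["fx"],-(uv[:,1]-p["cy"])/p["fy"],-np.ones(len(uv))]@P[:3,:3].T
    return P[:3,3]+d*((z-P[2,3])/d[:,2])[:,None]
def proj(c,X):
    p,P=c; X=(np.atleast_2d(X)-P[:3,3])@P[:3,:3]
    return np.c_[p["cx"]+p["fx"]*X[:,0]/-X[:,2],p["cy"]-p["fy"]*X[:,1]/-X[:,2]]
def down(yaw_deg):
    """tool down; closing axis (tool y) at yaw in world"""
    a=np.radians(yaw_deg); y=np.array([np.cos(a),np.sin(a),0]);z=np.array([0,0,-1.])
    return np.c_[np.cross(y,z),y,z]
def big(mask,n=1):
    cs,_=cv2.findContours(mask.astype(np.uint8),cv2.RETR_EXTERNAL,cv2.CHAIN_APPROX_NONE)
    return sorted(cs,key=cv2.contourArea)[::-1][:n]
E
python3 - <<'E'
from h import *
im=cv2.imread("pics/top0.png"); c=cam("top"); hsv=cv2.cvtColor(im,cv2.COLOR_BGR2HSV)
def rect(mask,z,off=(0,0)):
    k=big(mask)[0][:,0,:]+np.array(off); w=ray(c,k,z)[:,:2]
    r=cv2.minAreaRect(w.astype(np.float32)); print(np.array(r[0]),np.array(r[1]),r[2])
roi=np.zeros(im.shape[:2],bool); roi[150:240,260:365]=1
print("mat");rect((hsv[...,2]<45)&roi,.004)
roi[:]=0; roi[150:175,145:240]=1
print("keeper");rect((hsv[...,0]>20)&(hsv[...,0]<32)&(hsv[...,1]>150)&(hsv[...,2]>150)&roi,.084)
roi[:]=0; roi[214:228,175:212]=1
print("handle");rect((hsv[...,1]>70)&roi,.107)
print("box px->",ray(c,[[151,166],[232,160],[235,226],[153,234]],.067)[:,:2])
print("jacks",ray(c,[[255,243],[226,132],[260,127],[120,182]],.03)[:,:2])
t=ctrl.current_tool_pos();print(t)
E
```

```text
matTraceback (most recent call last):
  File "<stdin>", line 7, in <module>
  File "<stdin>", line 4, in rect
IndexError: list index out of range
```

```bash
python3 - <<'E'
from h import *
im=cv2.imread("pics/top0.png"); c=cam("top"); hsv=cv2.cvtColor(im,cv2.COLOR_BGR2HSV)
print(im.shape,im[195,317],hsv[195,317],hsv[163,193],hsv[221,193],hsv[210,170])
def rect(mask,z,off=(0,0)):
    cs=big(mask)
    if not cs: print("none"); return
    k=cs[0][:,0,:]+np.array(off); w=ray(c,k,z)[:,:2]
    r=cv2.minAreaRect(w.astype(np.float32)); print(np.array(r[0]),np.array(r[1]),r[2])
roi=np.zeros(im.shape[:2],bool); roi[150:240,260:365]=1
print("mat");rect((hsv[...,2]<75)&roi,.004)
roi[:]=0; roi[150:175,145:240]=1
print("keeper");rect((hsv[...,0]>20)&(hsv[...,0]<32)&(hsv[...,1]>150)&(hsv[...,2]>150)&roi,.084)
roi[:]=0; roi[214:228,175:212]=1
print("handle");rect((hsv[...,1]>70)&roi,.107)
print("box px->",ray(c,[[151,166],[232,160],[235,226],[153,234]],.067)[:,:2])
print("jacks",ray(c,[[255,243],[226,132],[260,127],[120,182]],.03)[:,:2])
t=ctrl.current_tool_pos();print(t)
E
```

```text
(384, 512, 3) [35 40 47] [13 65 47] [ 25 161 236] [ 20 120 238] [120   2 141]
mat
[ 0.5617 -0.2305] [0.2552 0.3177] 0.23130975663661957
keeper
[0.6551 0.2479] [0.0187 0.2949] 5.471980094909668
handle
[0.4405 0.2271] [0.014  0.0751] 5.461799144744873
box px-> [[0.6443 0.3943]
 [0.6748 0.0947]
 [0.4288 0.0764]
 [0.3929 0.3721]]
jacks [[ 0.3712  0.0018]
 [ 0.7934  0.1224]
 [ 0.8169 -0.008 ]
 [ 0.5879  0.5144]]
[0.2603 0.5679 0.2134]
```

```bash
python3 - <<'E'
from h import *
ctrl.goto([.47,.225,.25],down(5.47))
print(ctrl.current_t(),ctrl.current_q(),ctrl.current_tool_pos())
im,c=shot("wrist","w1")
hsv=cv2.cvtColor(im,cv2.COLOR_BGR2HSV)
print(proj(c,[[.4405,.2271,.107]]))
u,v=proj(c,[[.4405,.2271,.107]])[0].astype(int)
print(hsv[v,u],hsv[v,u+50])
roi=np.zeros(im.shape[:2],bool); roi[max(v-60,0):v+60,max(u-25,0):u+25]=1
m=(hsv[...,1]>70)&roi
k=big(m)[0][:,0,:]; r=cv2.minAreaRect(ray(c,k,.107)[:,:2].astype(np.float32)); print(r)
E
```

```text
1.5917 [19.0939 17.8261 88.6644  0.0115 73.5126 13.527 ] [0.4698 0.2258 0.2499]
[[228.8791 176.3229]]
[ 17  87 140] [ 24  16 157]
((0.44230231642723083, 0.230408176779747), (0.012183173559606075, 0.07945306599140167), 5.151578426361084)
```

View pics/w1.png

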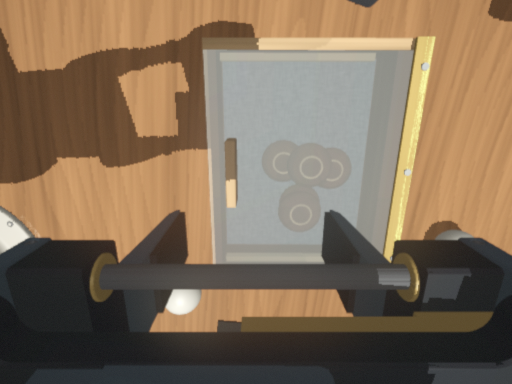

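The wrist view shows the handle at (231,173), measuring 12×79 mm as it should. The keeper runs along column ~410, and the woods sit in a heap at about (305,175). Next I grip, tip, draw and lift.

```bash
cat > lid.py <<'E'
from h import *
yaw=5.3; H=np.array([.4423,.2304]); a=np.radians(yaw)
xl=np.array([np.cos(a),np.sin(a),0]); yl=np.array([-np.sin(a),np.cos(a),0])
R0=down(yaw)
E
python3 - <<'E'
from lid import *
ctrl.command_gripper(.6)
ctrl.goto([*H,.13],R0)
hit=ctrl.move_l([*H,.076],vel=.12,contact_N=6)
print("hit",hit,ctrl.current_tool_pos())
ctrl.command_gripper(0)
print(ctrl.current_grip_width()*91,ctrl.current_grasp_force(),ctrl.current_contact_force())
p0=np.array(ctrl.current_tool_pos()); piv=np.array([*H,.067])+xl*.211
for th in(3,6,9):
    R=cv2.Rodrigues(yl*np.radians(th))[0]
    ctrl.move_l(piv+R@(p0-piv)+[0,0,.0005*th/3],vel=.06,ori=R@R0)
    print(th,ctrl.current_contact_force(),ctrl.current_wrist_torque(),ctrl.current_tool_pos())
im,c=shot("wrist","w2"); im,c=shot("scene","s2"); print(ctrl.current_t())
E
```

```text
hit False [0.4432 0.2307 0.077 ]
12.000822749639793 29.999022781848907 [-1.5323 -0.2331  3.0295]
3 [-0.024  -0.5449 -3.5392] [-0.073   0.2584  0.0089] [0.4431 0.2304 0.0873]
6 [ 0.568   0.0731 -4.093 ] [-0.048   0.1817  0.0192] [0.4441 0.2304 0.0985]
9 [ 0.114   0.0311 -3.1171] [-0.0614  0.1401 -0.0221] [0.4459 0.2306 0.1098]
5.3667
```

```bash
python3 -c "
import cv2,numpy as np
a=cv2.imread('pics/w2.png')
b=cv2.imread('pics/s2.png')[100:230,220:380];b=cv2.resize(b,None,fx=2.9,fy=2.95)[:384,:288]
b=np.pad(b,((0,384-b.shape[0]),(0,0),(0,0)));cv2.imwrite('pics/c2.png',np.hstack([a,b[:,:288]]))"
```

```text
(no output)
```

View pics/c2.png

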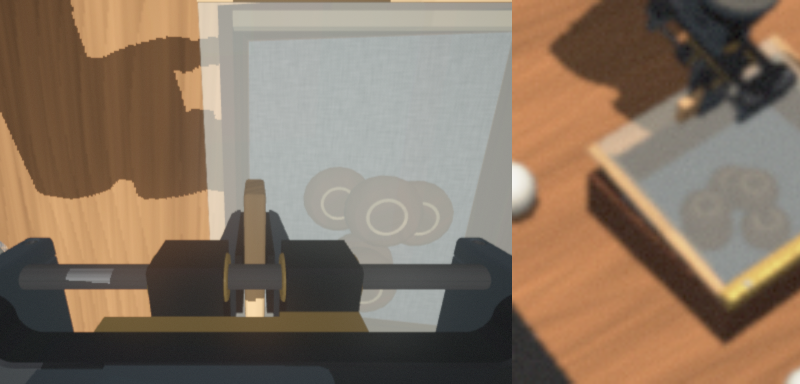

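The handle is firmly held and the lid front is tipped up, with the far edge still under the keeper. Next I draw it forward and lift.

```bash
python3 - <<'E'
from lid import *
p=np.array(ctrl.current_tool_pos())
hit=ctrl.move_l(p-xl*.028,vel=.07,contact_N=10)
print(hit,ctrl.current_contact_force(),ctrl.current_tool_pos())
if not hit:
    p=np.array(ctrl.current_tool_pos()); 
    hit=ctrl.move_l(p+[0,0,.1]-xl*.01,vel=.12,contact_N=10)
    print(hit,ctrl.current_contact_force(),ctrl.current_wrist_torque(),ctrl.current_tool_pos())
    if not hit:
        ctrl.goto([.472,-.2305,.19],down(0))
        print(ctrl.current_tool_pos(),ctrl.current_contact_force(),ctrl.current_wrist_torque())
shot("scene","s3"); im,c=shot("wrist","w3"); im,c=shot("top","t3"); print(ctrl.current_t())
a=cv2.imread('pics/w3.png');b=cv2.resize(cv2.imread('pics/s3.png')[120:330,90:370],(512,384))
cv2.imwrite('pics/c3.png',cv2.resize(np.hstack([a,b]),(800,300)))
E
```

```text
False [ 0.8122  0.3789 -3.2157] [0.4176 0.2281 0.11  ]
False [ 0.4215  1.2156 -3.2701] [-0.0474  0.093  -0.036 ] [0.4074 0.227  0.2094]
[ 0.4722 -0.2296  0.19  ] [ 0.0315 -0.1329 -2.2354] [-0.1223  0.3383  0.0147]
8.7583
```

View pics/c3.png

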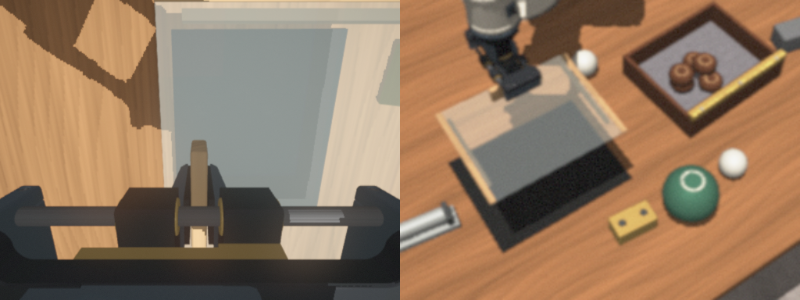

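The lid is off and held level over the mat, and the box is open with the five woods visible. Next I lay it down and look into the box.

```bash
python3 - <<'E'
from lid import *
x,y=.472,-.2305
ctrl.move_l([x,y,.05],vel=.15)
hit=ctrl.move_l([x,y,.024],vel=.03,contact_N=2.5)
print(hit,ctrl.current_tool_pos(),ctrl.current_contact_force())
if hit and ctrl.current_tool_pos()[2]>.026:
    hit=ctrl.move_l([x,y,.024],vel=.03,contact_N=4); print(hit,ctrl.current_tool_pos(),ctrl.current_contact_force())
ctrl.command_gripper(.4)
print(ctrl.current_contact_force())
ctrl.move_l([x,y,.13],vel=.25)
B=np.array([*H,0])+xl*.0875  # box origin guess
ctrl.goto([*(B+[0,-.06,0])[:2],.25],R0)
im,c=shot("wrist","w4"); shot("top","t4"); shot("scene","s4"); print(ctrl.current_t(),B)
np.save("c4.npy",c[1])
a=cv2.imread('pics/w4.png');b=cv2.resize(cv2.imread('pics/t4.png')[140:250,140:370],(512,245))
cv2.imwrite('pics/c4.png',np.vstack([a,b])[:600])
E
```

```text
False [ 0.4721 -0.2305  0.0241] [ 0.2291  0.1222 -3.5899]
[-0.5938 -0.8931 -0.162 ]
13.7333 [0.5294 0.2385 0.    ]
```

View pics/c4.png

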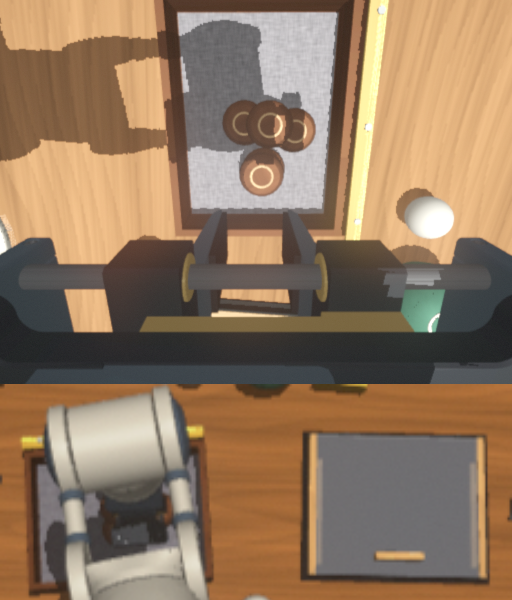

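The lid lies square on the mat. The wrist view shows woods at (244,122), (269,124), (296,130) and (262,172). A fifth must be hidden, so I measure and look closer.

```bash
python3 - <<'E'
from h import *
im=cv2.imread("pics/w4.png"); c=(ctrl.camera_params("wrist"),np.load("c4.npy")); hsv=cv2.cvtColor(im,cv2.COLOR_BGR2HSV)
roi=np.zeros(im.shape[:2],bool); roi[5:212,172:345]=1
m=((hsv[...,1]<60)&roi).astype(np.uint8); m=cv2.morphologyEx(m,cv2.MORPH_OPEN,np.ones((3,3)))
k=cv2.convexHull(big(m)[0])[:,0,:]
r=cv2.minAreaRect(ray(c,k,.008)[:,:2].astype(np.float32)); print("floor",r)
cv2.imwrite("pics/m.png",m*255)
sc=cv2.imread("pics/s4.png"); cs=cam("scene")
# lid on the mat, top view : corners by handle
tp=cv2.imread("pics/t4.png"); ct=cam("top")
h2=cv2.cvtColor(tp,cv2.COLOR_BGR2HSV); mm=np.zeros(tp.shape[:2],bool); mm[205:222,295:345]=1
k=big((h2[...,1]>90)&(h2[...,2]>120)&mm)[0][:,0,:]
print("handle on mat",cv2.minAreaRect(ray(ct,k,.054)[:,:2].astype(np.float32)))
a=cv2.resize(im[80:210,200:340],(560,520),interpolation=cv2.INTER_CUBIC)
s3=cv2.imread("pics/s3.png"); q=proj(cs,[[.53,.22,.03]])[0].astype(int)
b=cv2.resize(s3[q[1]-35:q[1]+25,q[0]-30:q[0]+30],(240,240),interpolation=cv2.INTER_CUBIC)
b2=cv2.resize(cv2.imread("pics/t3.png")[180:220,170:210],(240,240),interpolation=cv2.INTER_CUBIC)
cv2.imwrite("pics/c5.png",np.hstack([a,np.vstack([b,b2,np.zeros((40,240,3),np.uint8)])]))
print(q)
E
```

```text
floor ((0.5285632610321045, 0.2382315993309021), (0.20955361425876617, 0.2754371464252472), 5.246890068054199)
handle on mat ((0.47233846783638, -0.23356665670871735), (0.011118034832179546, 0.07769101113080978), 1.3477729558944702)
[295 167]
```

View pics/c5.png

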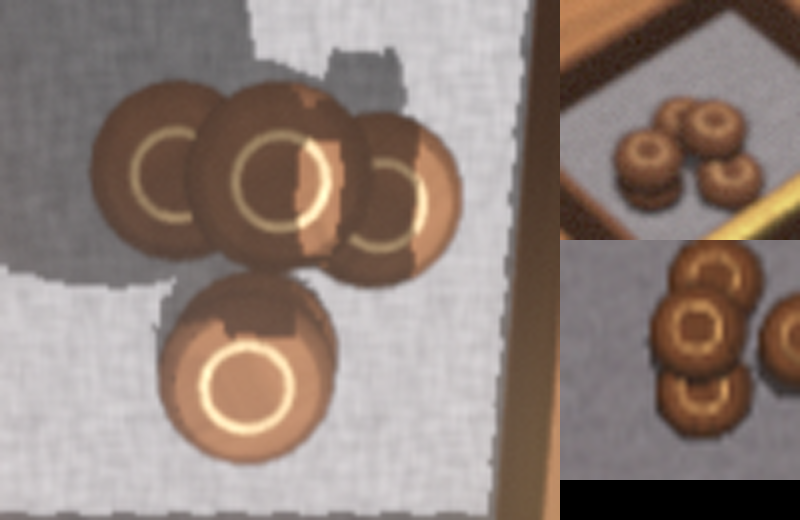

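The upper woods are at w4 pixels (270.75,125) and (261.75,177), the latter sitting on a hidden fifth. The floor woods are at (244,123.5), (295.5,130) and ~(263,169). The box is at (0.5286,0.2382), yaw 5.25°, with floor 210×275, which matches. I move the two upper ones first.

```bash
cat > woods.py <<'E'
from h import *
YAW=5.25; O=np.array([.5286,.2382]); a=np.radians(YAW); RB=np.array([[np.cos(a),-np.sin(a)],[np.sin(a),np.cos(a)]])
w2b=lambda p:(np.asarray(p)[:2]-O)@RB
b2w=lambda p:O+RB@np.asarray(p)
def near(phi):
    """box-frame closing angle -> tool orientation, the half turn nearest to the present wrist"""
    y=np.array(ctrl.current_eef_rot())[:,1]; cur=np.degrees(np.arctan2(y[1],y[0])); t=phi+YAW
    return down(t+180*round((cur-t)/180))
def pick(p,phi,z,opening=.86):
    R=near(phi); ctrl.command_gripper(opening)
    ctrl.goto([*b2w(p),.10],R)
    hit=ctrl.move_l([*b2w(p),z],vel=.12,contact_N=8)
    ctrl.command_gripper(0)
    print("pick hit",hit,ctrl.current_tool_pos()[2],"w",ctrl.current_grip_width()*91,"F",ctrl.current_grasp_force())
    ctrl.move_l([*b2w(p),.11],vel=.15)
def place(p,phi,z=.0115):
    ctrl.goto([*b2w(p),.11],near(phi))
    ctrl.move_l([*b2w(p),.03],vel=.14)
    hit=ctrl.move_l([*b2w(p),z],vel=.04,contact_N=4)
    print("place hit",hit,ctrl.current_tool_pos(),"w",ctrl.current_grip_width()*91)
    ctrl.command_gripper(.75)
    ctrl.move_l([*b2w(p),.11],vel=.2)
E
python3 - <<'E'
from woods import *
c=(ctrl.camera_params("wrist"),np.load("c4.npy"))
g=lambda uv,z:w2b(ray(c,uv,z)[0])
A,B=g((270.75,125),.060),g((261.75,177),.060); C,E,D=g((244,123.5),.034),g((295.5,130),.034),g((262.75,169),.021)
print("A",A,"B",B,"C",C,"E",E,"D",D)
d=lambda p,q:np.linalg.norm(p-q); print(d(A,B),d(C,E),d(C,D),d(E,D))
pick(B,0,.037); place((-64,-89) @ np.eye(2)*.001,90)
print(ctrl.current_t())
pick(A,90,.037,.8); place(np.array([.064,-.089]),90)
print(ctrl.current_t())
ctrl.goto([*(b2w([0,-.06])),.25],down(YAW))
im,c=shot("wrist","w6"); np.save("c6.npy",c[1]); print(ctrl.current_t())
cv2.imwrite("pics/c6.png",cv2.resize(im[0:250,150:370],(528,600),interpolation=cv2.INTER_CUBIC))
E
```

```text
A [ 0.0164 -0.0015] B [ 0.0056 -0.069 ] C [-0.0182 -0.0012] E [ 0.0517 -0.0098] D [ 0.0081 -0.0669]
0.06843227781638468 0.07040784436385154 0.07072512186024427 0.07181502520569795
pick hit False 0.037676747018226736 w 59.56300426343261 F 30.00140765681863
place hit True [0.473  0.1437 0.0115] w 59.658351273561756
20.55
pick hit False 0.03783141483792254 w 59.883281234602805 F 30.001334510743618
place hit True [0.6004 0.1554 0.0116] w 59.792587863025894
25.7667
27.225
```

View pics/c6.png

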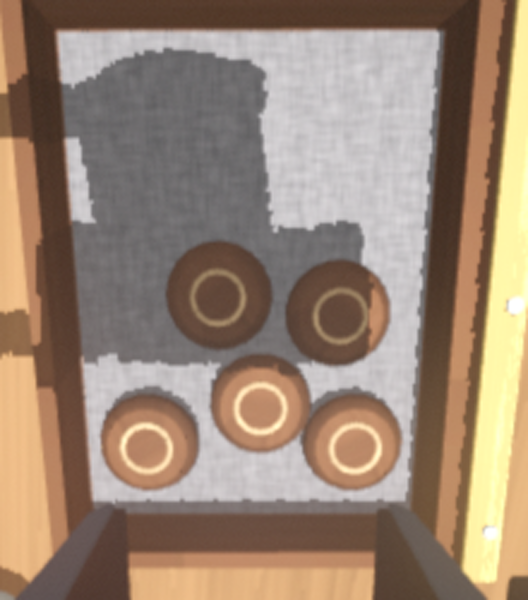

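Both upper woods are placed: crop (147,448) and (355,448). The floor three are at (218,298), (341,316) and (260,408), all lying flat. I move the rest.

```bash
python3 - <<'E'
from woods import *
c=(ctrl.camera_params("wrist"),np.load("c6.npy"))
g=lambda x,y:w2b(ray(c,(150+x/2.4,y/2.4),.034)[0])
C,E,D=g(218,298),g(341,316),g(260,408); print(C,E,D,"placed",g(147,448),g(355,448))
pick(C,50,.0105,.8); place(np.array([-.064,.089]),90); print(ctrl.current_t())
pick(E,-42,.0105,.76); place(np.array([.064,.089]),90); print(ctrl.current_t())
pick(D,90,.0105,.8); place(np.array([0,0.]),90); print(ctrl.current_t())
ctrl.goto([*(b2w([0,-.06])),.25],down(YAW))
im,c=shot("wrist","w7"); np.save("c7.npy",c[1])
t,_=shot("top","t7"); print(ctrl.current_t())
b=cv2.resize(t[100:250,140:400],(400,231))
cv2.imwrite("pics/c7.png",np.hstack([cv2.resize(im[0:250,150:370],(396,450)),np.pad(b,((0,219),(0,0),(0,0)))]))
E
```

```text
[-0.018  -0.0017] [ 0.0515 -0.0117] [ 0.0058 -0.0649] placed [-0.0619 -0.0894] [ 0.0629 -0.0896]
pick hit False 0.011196939393693858 w 59.51420431457148 F 30.001278407871723
place hit True [0.4566 0.3209 0.0112] w 59.521089620046915
33.2
pick hit False 0.011302714615789862 w 59.215817757605755 F 30.001310259103775
place hit True [0.5839 0.3326 0.0113] w 59.61386678477338
39.6583
pick hit False 0.011167348367910217 w 59.69642859392593 F 30.00126062426716
place hit True [0.5283 0.2381 0.0111] w 59.60458704090013
45.3333
46.8
```

View pics/c7.png

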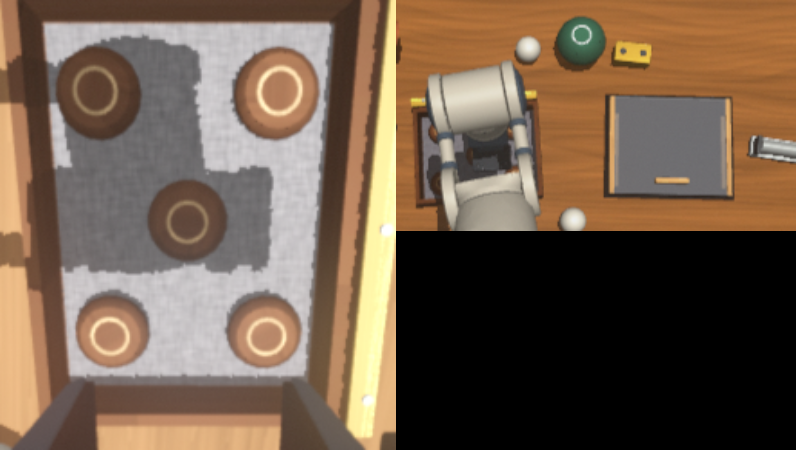

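The five woods lie flat and spread, with one at each corner (about (98,92), (278,92), (110,333) and (265,333)) and one in the middle at (187,220). The lid is centred on the mat and the bystanders haven't moved. I hand in.

```bash
python3 -c "
from bench import ctrl
print(ctrl.sign_off(),ctrl.current_t())"
```

```text
the job is handed in; nothing more can be done
the job is handed in; nothing more can be done
```

The job is handed in, at about 47 s of the 72 s: the lid lies flat, right way up, on the middle of the mat, and the five woods lie flat in one layer, one towards each corner and one between, about 45 mm or more apart.

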